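# Stack the specimen cases on the optics bench

### The job

Take the amber jar off the lid of the green-lidded case and stand it upright on the cork mat. Then stack the specimen cases squarely on the green one where it stands: first the blue-lidded case from the sloping stand, then the yellow-lidded case on top, each flat and with its edges flush with the case below. Set things down rather than drop them, let go, and leave everything else on the bench alone.

Things in the scene. Friction and masses are not known exactly. Their poses are not given: they have to be found in the camera images.
- case_green: closed specimen case, white box with a green lid, 110 (x) x 60 (y) x 36 (z) mm, about 0.5 kg, loose, flat on the bench; the bottom of the column. Origin: centre of its underside; x along its length, z up through the lid
- jar: closed amber jar with a white screw cap, 44 mm diameter, 72 mm tall, about 0.12 kg; starts upright on the green lid, up to 25 mm from its middle. Origin: centre of its underside; z up through the cap
- mat: square cork mat fixed to the bench, 100 x 100 x 4 mm. Origin: centre of its underside; x and y along its sides
- stand: fixed aluminium sloping stand, 136 mm long (x) and 90 mm wide (y), on a black foot. The slope faces its -x side: it rises towards +x at 0.5 rad (28.6 degrees); its surface is 50 mm above the origin at the middle. A lip 12 mm high and 6 mm thick runs along the lower edge. It stands with its -x side, the low edge, away from the robot. Origin: on the bench under its middle; z up
- case_blue: closed specimen case, white box with a blue lid, 110 (x) x 60 (y) x 44 (z) mm, about 0.35 kg; starts lying on the sloping stand, its lower end against the lip, so its z axis leans 0.5 rad towards the stand's -x. Origin: centre of its underside; x along its length, z out through the lid
- case_yellow: closed specimen case, white box with a yellow lid, 110 (x) x 60 (y) x 32 (z) mm, about 0.25 kg; starts flat on the bench. Origin: centre of its underside; x along its length, z up through the lid
- vial_a: clear vial with a white cap, 28 mm diameter, 58 mm tall, standing; not to be disturbed. Origin: centre of its underside
- vial_b: clear vial with a white cap, 28 mm diameter, 58 mm tall, standing; not to be disturbed. Origin: centre of its underside
- pot: yellow-green lidded pot, 84 mm diameter, 60 mm tall; not to be disturbed. Origin: centre of its underside
- block: clear plastic cube, 50 mm; not to be disturbed. Origin: centre of its underside
- foam: white foam pinning block, 90 x 70 x 28 mm; not to be disturbed. Origin: centre of its underside
- glue: grey squeeze bottle with a blue cap, 32 mm diameter, 95 mm tall, standing at the back; not to be disturbed. Origin: centre of its underside
There are look-alikes about, which are no part of the job. Several things look just like the mat: the one meant starts farthest to the robot's right.

How it is judged:
By the outcome, as a careful person would: the job done as asked, in the order asked, and still so for the second after the job is handed in, with the robot touching nothing.
It also fails if it takes over 67 s, if anything falls off the work surface, if the arm or the gripper's body presses on something with over 40 N, if the wrist force passes 120 N, or if a joint passes its speed limit or range.

### The arm

A 6-joint arm with a two-finger parallel gripper is mounted at the origin on the work surface. World frame = base frame: x ahead of the robot, y to its left, z up, the work surface at z = 0. Lengths are in m, angles in rad, forces in N, time in s.
With the tool pointing down it reaches from about 0.3 to 0.875 m from the base axis. Payload 6.4 kg.
Tool frame: the origin (TCP) lies midway between the tips of the shut fingers; the grasp point (between the pads) lies 19 mm behind it; z points along the fingers, y is the line along which they close (so a half turn about z gives the same grasp; the last joint's range is limited). The gripper opens to 85 mm and grips with 20 to 120 N. Pads are 22 mm wide; open, the fingers measure 114 mm over their backs; the gripper's body (76 mm by 85 mm) begins 54 mm behind the grasp point. The pads swing forward as they close: fully open they stand 13 mm farther back than shut.
Start: joints at [0.91, 0.181, 1.607, -0, 1.354, -0.206], TCP at [0.253, 0.517, 0.231] pointing down, gripper open.
Joint ranges: [-2.99, 2.99], [-0.89, 2.07], [0.3, 2.58], [-1.14, 4.28], [0, 2.63], [-3.12, 3.12]. Speed limits (rad/s): [2.57, 2.57, 3.01, 3.14, 3.14, 3.14].

### API

Orientations are given as a unit quaternion [w, x, y, z].
In Python, from bench import * gives the robot as it stands.
- The arm moves only by the tool play_rows, never from a script. Its argument "plan" is a list of rows, each a list of 3 entries, a list of its own where there are three numbers: the finger opening in mm, from 0 to 85.4, then the shift along the tool's x, y, z normalised to -1 to 1, where 1 is 40 cm, then the turn about the tool's z normalised to -1 to 1, where 1 is pi rad. A call has 1 to 10 rows; each row is the pose to reach, as a shift and turn from the pose commanded when the call began, along the tool's axes at that moment, turning the shorter way round; what a row does not reach only later rows make up. A row lasts 1/10 s, in which the tool goes at most 50 mm and 8.59 degrees, less where a joint would pass 70% of its speed; a pose out of reach is approached as far as the arm can. A call with a number of a shift or a turn outside -1 to 1 is refused whole. A call with a gripper value outside its range is refused whole. The fingers move at their own pace and stop on an object; the grip force is fixed at half the most. Time passes only in rows, so rows that repeat a pose let the fingers close. It gives the time, the measured TCP pose, the force, the opening and the grip force at its end, in the units of the state.
- get_obs(): the state, without advancing time (a new reading comes with each control period).
- camera(name): name is "scene" or "top" or "wrist"; returns a dict with "image" (384x512x3 uint8, red, green, blue), "range_z" (384x512 float32, m along the optical axis (not along the pixel's ray), 0 where there is no reading), "intrinsics" (3x3 intrinsics, pixels), "rvec" (rotation vector, rad) and "tvec" (3), from world to camera coordinates, as OpenCV has them; the wrist camera has in their place "T_tool_cam" (4x4, takes a point from camera to tool coordinates, whose origin is the TCP and whose axes are the flange's). Camera axes: x right, y down, z forward; pixel columns grow to the right and rows downward; lengths in m; the calibration is good to about 2 mm. A picture is of the moment at which its call begins: read the wrist's pose just before it.
- hand_in(): hands the job in; it is judged then, once.
Trained networks look in a picture, given as the dict that the camera call returned (one of the last four; its "shot" number tells which), for a name from the list of things; names that differ only in an ending like _2 or _b are one class to them, and where a whole thing is asked for, a point or a joint stands for the part that bears it (a point fixed in the world has none). Each returns a list of dicts, best first, with "conf" (0 to 1); they miss things now and then, are a little off and sometimes report something else, mostly with a low value. They report only what shows in the picture. A call takes as long as a camera call. They do not tell look-alikes from the thing itself.
- search_frame(picture, label): "rect" ([centre column, centre row, width, height] in pixels, round what is visible of it).
- masks_of(picture, label): "mask" (384x512 bool, what is visible of it) and "rect" ([centre column, centre row, width, height] in pixels, round what is visible of it).
The state is a dict: "time_s": time; "q": joint angles; "dq": joint speeds; "joint_efforts": joint torques, N m; "eef_pos": TCP position; "eef_rot": TCP orientation; "wrist_force": force on the tool from outside, world axes, zero at the start; "torque": the same for the moment, N m; "opening": opening from 0.0 (shut) to 1.0 (fully open); "grasp_force": force on a finger pad.
Only numpy, scipy, OpenCV 4.12 (cv2) and the standard library are available. Lean on these libraries where they do the work, as an engineer would, in place of code of your own. Each camera call takes 0.05 s, during which the arm holds its last target. There are 200 camera calls.

## Working session

There is one attempt and no reset: what is moved stays moved. The work goes in short steps, Python scripts to look and compute and a tool call to move; the robot and the scene stay as the last step left them, time stands still between calls to the robot, and variables do not carry over. Pictures are saved under pics/ and viewed, at most 10 in all, crops included, and the job is handed in when it is done.

Besides the shell and the picture viewer there is one more tool, called after "Request:" in YAML: its name, and indented under it one key for each argument. play_rows: Moves the arm, as the interface text tells. Its arguments: {"type":"object","properties":{"plan":{"type":"array","items":{"type":"array"}}},"required":["plan"]}

```bash
mkdir -p pics; ls
cat > h.py <<'E'
import numpy as np, cv2, pickle
from bench import *
def shoot(n):
    o=get_obs(); p=camera(n); p['obs']=o; return p
def R_q(q): 
    from scipy.spatial.transform import Rotation as R
    return R.from_quat([q[1],q[2],q[3],q[0]]).as_matrix()
def world(p):
    K=p['intrinsics'];z=p['range_z'];v,u=np.mgrid[:384,:512]
    P=np.stack([(u-K[0,2])/K[0,0]*z,(v-K[1,2])/K[1,1]*z,z],-1)
    if 'T_tool_cam' in p:
        T=p['T_tool_cam'];P=P@T[:3,:3].T+T[:3,3]
        return P@R_q(p['obs']['eef_rot']).T+np.array(p['obs']['eef_pos'])
    R=cv2.Rodrigues(np.array(p['rvec'],float))[0]
    return (P-np.array(p['tvec']).ravel())@R
def save(p,f): cv2.imwrite(f,p['image'][:,:,::-1])
E
python3 - <<'E'
from h import *
for n in['top','scene']:
    p=shoot(n);save(p,f'pics/{n}0.png');W=world(p)
    pickle.dump(p,open(n+'0.pkl','wb'))
    for l in['case_green','jar','mat','stand','case_blue','case_yellow','vial_a','pot','block','foam','glue']:
        for d in masks_of(p,l)[:5]:
            m=d['mask']&(p['range_z']>0)
            if m.sum()<10: continue
            w=W[m];z=np.percentile(w[:,2],95);t=w[w[:,2]>z-.006]
            r=cv2.minAreaRect((t[:,:2]*1000).astype(np.float32))
            print(n,l,round(d['conf'],2),np.round(d['rect']),'ztop',round(z,3),'rect',np.round(r[0]),np.round(r[1]),round(r[2],1))
print(get_obs())
E
```

```text
pics
top case_green 0.65 [257. 161.  20.  31.] ztop 0.04 rect [647. -58.] [ 57. 110.] 87.3
top jar 0.57 [256. 158.   8.  15.] ztop 0.111 rect [647. -61.] [35. 37.] 0.1
top mat 0.93 [188. 262.  37.  38.] ztop 0.009 rect [303. 176.] [102. 101.] 73.5
top mat 0.81 [227. 219.  29.  29.] ztop 0.008 rect [449.  51.] [95. 98.] 0.2
top mat 0.7 [184. 147.  10.  12.] ztop 0.061 rect [690. 198.] [23. 20.] 43.6
top mat 0.65 [106. 212.  28.  31.] ztop 0.009 rect [465. 460.] [100. 101.] 8.3
top mat 0.57 [135. 252.  31.  32.] ztop 0.009 rect [326. 353.] [103. 103.] 10.6
top stand 0.92 [325. 213.  44.  35.] ztop 0.082 rect [ 427. -304.] [39. 86.] 30.7
top stand 0.36 [257. 156.  16.  18.] ztop 0.111 rect [647. -61.] [35. 37.] 0.1
top case_blue 0.77 [325. 202.  29.  39.] ztop 0.109 rect [ 462. -298.] [27. 58.] 21.0
top case_yellow 0.61 [153. 201.  25.  36.] ztop 0.037 rect [511. 294.] [ 58. 109.] 72.2
top case_yellow 0.19 [325. 203.  27.  37.] ztop 0.109 rect [ 462. -298.] [27. 58.] 21.0
top vial_a 0.57 [184. 147.  11.  12.] ztop 0.062 rect [691. 197.] [24. 21.] 89.8
top pot 0.85 [331. 139.  23.  29.] 
[... 1683 characters left out ...]
[15. 13.] 15.3
{'time_s': 1.2, 'q': array([ 9.09737045e-01,  1.80814420e-01,  1.60701004e+00, -1.21803700e-05,
        1.35378619e+00, -2.06305768e-01]), 'dq': array([-0.00014536,  0.00064463,  0.0007891 , -0.00091966, -0.00066773,
       -0.00070276]), 'joint_efforts': array([-3.16955802e-04, -4.44849873e+01, -3.51680374e+01, -1.92399671e-04,
        5.86798160e-04, -3.36863934e-05]), 'eef_pos': array([0.25256137, 0.51657604, 0.23127548]), 'eef_rot': array([ 1.61506534e-06,  2.25421301e-01,  9.74261380e-01, -1.06654423e-05]), 'wrist_force': array([0.20862583, 0.83655675, 0.00545637]), 'torque': array([-0.00114355, -0.02003754,  0.04368134]), 'grasp_force': 0.0, 'opening': 0.999447069249679}
```

Run:
```python
from h import *
a=[]
for n in['top','scene']:
    p=pickle.load(open(n+'0.pkl','rb'));a.append(cv2.resize(p['image'][100:300,90:410,::-1],None,fx=1.5*1.6,fy=1.5*1.6)[:,:])
cv2.imwrite('pics/a.png',cv2.resize(np.vstack(a),(600,750))[:, :]) if 0 else cv2.imwrite('pics/a.png',cv2.resize(np.hstack(a),(800,250)))
p=pickle.load(open('top0.pkl','rb'))
print(p['shot'] if 'shot' in p else 0)
p=shoot('top');W=world(p)
d=masks_of(p,'case_blue')[0];m=d['mask']&(p['range_z']>0);w=W[m]
# plane w/ RANSAC
best=None;rng=np.random.default_rng(0)
for _ in range(500):
    s=w[rng.choice(len(w),3,False)];n=np.cross(s[1]-s[0],s[2]-s[0]);n/=np.linalg.norm(n)+1e-12;n*=np.sign(n[2]+1e-12)
    if n[2]<.8 or n[2]>.95: continue
    i=abs((w-s[0])@n)<.003
    if best is None or i.sum()>best.sum(): best=i
t=w[best];c=t.mean(0);n=np.linalg.svd(t-c)[2][2];n*=np.sign(n[2]);print(len(w),best.sum(),c,n,np.degrees(np.arctan2(n[1],n[0])))
h=n[:2]/np.linalg.norm(n[:2]);ey=np.array([-h[1],h[0],0]);ex=np.cross(ey,n)
q=np.stack([(t-c)@ex,(t-c)@ey],-1)
r=cv2.minAreaRect((q*1000).astype(np.float32));print(r,c+ex*r[0][0]/1000+ey*r[0][1]/1000)
```

```text
1
635 406 [ 0.50110709 -0.29036137  0.0867624 ] [0.47285481 0.106225   0.874714  ] 12.661083741231408
((1.756378173828125, -0.007694244384765625), (60.056697845458984, 112.2627182006836), 88.60830688476562) [ 0.50260775 -0.29003214  0.08591119]
```

View pics/a.png

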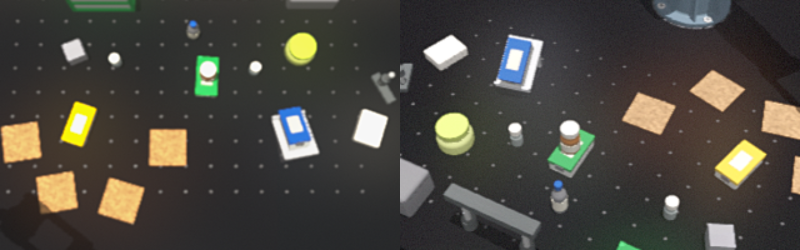

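```bash
cat >> h.py <<'E'
def go(x,y,z,head=None):
    """normalised shift/turn from current pose to world TCP x,y,z with closing line heading deg (mod 180)"""
    o=get_obs();R=R_q(o['eef_rot']);d=R.T@(np.array([x,y,z])-o['eef_pos'])/.4
    cur=np.degrees(np.arctan2(R[1,1],R[0,1]));t=0
    if head is not None: t=-((head-cur+90)%180-90)/180
    print('shift',np.round(d,4),'turn',round(t,4),'| cur',np.round(o['eef_pos'],4),'head',round(cur,2),'q6',round(o['q'][5],2),'t',round(o['time_s'],1))
def box(w,band=.006):
    """top-plane rectangle of points (m): centre, size, heading deg of long axis (mod 180)"""
    z=np.percentile(w[:,2],90);z=np.median(w[abs(w[:,2]-z)<band][:,2]);t=w[abs(w[:,2]-z)<band]
    r=cv2.minAreaRect((t[:,:2]*1000).astype(np.float32));b=cv2.boxPoints(r);e=[b[1]-b[0],b[2]-b[1]]
    L=max(e,key=np.linalg.norm);return np.round(r[0],1),np.round(sorted(r[1]),1),round(np.degrees(np.arctan2(L[1],L[0]))%180,2),round(z,4)
E
python3 -c "
from h import *
go(.65,-.061,.25,87.3)"
```

```text
shift [-1.5268 -0.8607 -0.0468] turn -0.1298 | cur [0.2526 0.5166 0.2313] head 63.94 q6 -0.21 t 1.3
```

Request:
play_rows:
  plan:
    - [85,[-1,-0.564,-0.047],-0.13]
    - [85,[-1,-0.564,-0.047],-0.13]
    - [85,[-1,-0.564,-0.047],-0.13]
    - [85,[-1,-0.564,-0.047],-0.13]
    - [85,[-1,-0.564,-0.047],-0.13]
    - [85,[-1,-0.564,-0.047],-0.13]
    - [85,[-1,-0.564,-0.047],-0.13]
    - [85,[-1,-0.564,-0.047],-0.13]
    - [85,[-1,-0.564,-0.047],-0.13]
    - [85,[-1,-0.564,-0.047],-0.13]

```text
time_s: 2.3
eef_pos: [0.515, 0.1344, 0.2505]
eef_rot: [0.001, 0.025, 1.0, -0.001]
wrist_force: [-0.2, -0.0, 0.4]
opening: 0.999
grasp_force: 0.0
```

```bash
python3 -c "
from h import *
go(.65,-.061,.25,87.3)"
```

```text
shift [-0.3614 -0.4711  0.0024] turn -0.0009 | cur [0.515  0.1344 0.2505] head 87.14 q6 -1.49 t 2.3
```

Request:
play_rows:
  plan:
    - [85,[-0.361,-0.471,0],0]
    - [85,[-0.361,-0.471,0],0]
    - [85,[-0.361,-0.471,0],0]
    - [85,[-0.361,-0.471,0],0]
    - [85,[-0.361,-0.471,0],0]
    - [85,[-0.361,-0.471,0],0]
    - [85,[-0.361,-0.471,0],0]
    - [85,[-0.361,-0.471,0],0]

```text
time_s: 3.1
eef_pos: [0.6478, -0.0558, 0.2499]
eef_rot: [-0.0, 0.023, 1.0, 0.0]
wrist_force: [0.4, -0.6, 0.1]
opening: 0.997
grasp_force: 0.0
```

Run:
```python
from h import *
p=shoot('wrist');save(p,'pics/w1.png');W=world(p);print(p['T_tool_cam'])
for l in['case_green','jar']:
    for d in masks_of(p,l)[:2]:
        w=W[d['mask']&(p['range_z']>0)];print(l,d['conf'],np.round(d['rect']),box(w))
go(.65,-.061,.25,87.3)
```

```text
[[ 2.33926473e-05 -9.49612061e-01 -3.13427714e-01  8.04728959e-02]
 [ 9.99999090e-01  4.45057298e-04 -1.27378382e-03 -4.59037217e-04]
 [ 1.34909377e-03 -3.13427399e-01  9.49611207e-01 -1.41979656e-01]
 [ 0.00000000e+00  0.00000000e+00  0.00000000e+00  1.00000000e+00]]
case_green 0.94 [252. 167.  48.  84.] (array([649.6, -60.4]), array([ 59.8, 110.9]), np.float32(177.0), np.float64(0.0355))
jar 0.89 [250. 180.  36.  48.] (array([650.9, -61.5]), array([38.5, 38.6]), np.float32(176.83), np.float64(0.1075))
shift [-0.0057 -0.0139  0.0012] turn 0.0008 | cur [ 0.648  -0.0554  0.2505] head 87.44 q6 -1.79 t 3.2
```

View pics/w1.png

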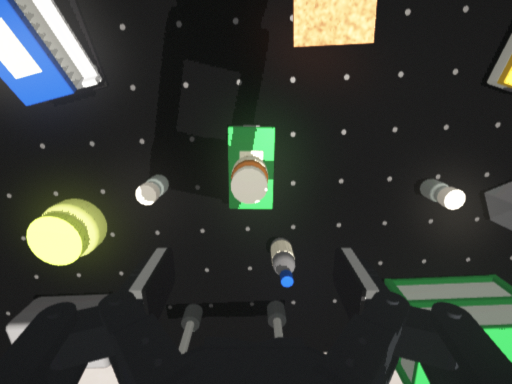

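```bash
python3 -c "
from h import *
go(.651,-.0615,.065,87)"
```

```text
shift [-0.0081 -0.015   0.4637] turn 0.0024 | cur [ 0.648  -0.0554  0.2505] head 87.44 q6 -1.79 t 3.2
```

Request:
play_rows:
  plan:
    - [85,[-0.008,-0.015,0.03],0.002]
    - [85,[-0.008,-0.015,0.464],0.002]
    - [85,[-0.008,-0.015,0.464],0.002]
    - [85,[-0.008,-0.015,0.464],0.002]
    - [85,[-0.008,-0.015,0.464],0.002]
    - [85,[-0.008,-0.015,0.464],0.002]
    - [30,[-0.008,-0.015,0.464],0.002]
    - [30,[-0.008,-0.015,0.464],0.002]
    - [30,[-0.008,-0.015,0.464],0.002]
    - [30,[-0.008,-0.015,0.464],0.002]

```text
time_s: 4.25
eef_pos: [0.6532, -0.0632, 0.0677]
eef_rot: [0.002, 0.026, 1.0, -0.001]
wrist_force: [-1.2, 0.8, 5.9]
opening: 0.483
grasp_force: 60.5
```

```bash
python3 -c "
from h import *
go(.45,.05,.14,87)"
```

```text
shift [ 0.5212  0.2558 -0.1835] turn -0.0001 | cur [ 0.6532 -0.0632  0.0677] head 86.99 q6 -1.8 t 4.2
```

Request:
play_rows:
  plan:
    - [30,[0,0,-0.1],0]
    - [30,[0,0,-0.184],0]
    - [30,[0.521,0.256,-0.184],0]
    - [30,[0.521,0.256,-0.184],0]
    - [30,[0.521,0.256,-0.184],0]
    - [30,[0.521,0.256,-0.184],0]
    - [30,[0.521,0.256,-0.184],0]
    - [30,[0.521,0.256,-0.184],0]
    - [30,[0.521,0.256,-0.184],0]
    - [30,[0.521,0.256,-0.184],0]

```text
time_s: 5.25
eef_pos: [0.4502, 0.0498, 0.1392]
eef_rot: [0.001, 0.026, 1.0, -0.0]
wrist_force: [0.0, -0.6, -0.8]
opening: 0.483
grasp_force: 61.3
```

```bash
python3 -c "
from h import *
p=shoot('wrist');W=world(p)
for d in masks_of(p,'mat')[:4]:
    w=W[d['mask']&(p['range_z']>0)];print(d['conf'],np.round(d['rect']),box(w))
for d in masks_of(p,'jar')[:1]:
    w=W[d['mask']&(p['range_z']>0)];print('jar',d['conf'],np.round(d['rect']),box(w), w[:,2].min())
go(.45,.05,.037,87)"
```

```text
0.68 [387.  47. 137.  93.] (array([318.1, 173.6]), array([ 76. , 102.4]), np.float32(73.28), np.float64(0.0033))
0.64 [254. 182. 103.  98.] (array([452. ,  49.9]), array([100.8, 102. ]), np.float32(89.98), np.float64(0.0035))
jar 0.63 [254. 261.  90. 132.] (array([447.5,  49. ]), array([39.1, 39.7]), np.float32(153.33), np.float64(0.179)) -0.0011458046575181235
shift [-0.0009  0.0007  0.2534] turn -0.0004 | cur [0.4496 0.0498 0.1383] head 86.93 q6 -1.67 t 5.4
```

Request:
play_rows:
  plan:
    - [30,[0,0,0.12],0]
    - [30,[0,0,0.22],0]
    - [30,[0,0,0.245],0]
    - [30,[0,0,0.254],0]
    - [30,[0,0,0.255],0]
    - [30,[0,0,0.256],0]

```text
time_s: 6.0
eef_pos: [0.45, 0.05, 0.0369]
eef_rot: [0.001, 0.026, 1.0, -0.0]
wrist_force: [-0.7, -0.2, -1.3]
opening: 0.48
grasp_force: 61.5
```

Request:
play_rows:
  plan:
    - [30,[0,0,0.002],0]
    - [30,[0,0,0.004],0]
    - [30,[0,0,0.006],0]
    - [30,[0,0,0.006],0]

```text
time_s: 6.4
eef_pos: [0.45, 0.0502, 0.0355]
eef_rot: [0.001, 0.026, 1.0, -0.0]
wrist_force: [-6.4, 1.3, 18.4]
opening: 0.479
grasp_force: 63.4
```

Contact. Release and lift, then head for the blue case.

Request:
play_rows:
  plan:
    - [60,[0,0,-0.003],0]
    - [85,[0,0,-0.003],0]
    - [85,[0,0,-0.003],0]
    - [85,[0,0,-0.003],0]
    - [85,[0,0,-0.1],0]
    - [85,[0,0,-0.25],0]
    - [85,[0,0,-0.4],0]
    - [85,[0,0,-0.5],0]
    - [85,[0,0,-0.55],0]
    - [85,[0,0,-0.55],0]

```text
time_s: 7.4
eef_pos: [0.4514, 0.05, 0.2585]
eef_rot: [0.005, 0.026, 1.0, -0.001]
wrist_force: [0.7, -0.5, -0.8]
opening: 0.997
grasp_force: 0.0
```

```bash
python3 -c "
from h import *
go(.42,-.29,.27,102.7)"
```

```text
shift [ 0.0334 -0.853  -0.0282] turn -0.0873 | cur [0.4514 0.05   0.2585] head 86.99 q6 -1.67 t 7.4
```

Request:
play_rows:
  plan:
    - [85,[-0.11,-0.853,-0.05],-0.087]
    - [85,[-0.11,-0.853,-0.05],-0.087]
    - [85,[-0.11,-0.853,-0.05],-0.087]
    - [85,[-0.11,-0.853,-0.05],-0.087]
    - [85,[-0.11,-0.853,-0.05],-0.087]
    - [85,[-0.11,-0.853,-0.05],-0.087]
    - [85,[-0.11,-0.853,-0.05],-0.087]
    - [85,[-0.11,-0.853,-0.05],-0.087]
    - [85,[-0.11,-0.853,-0.05],-0.087]
    - [85,[-0.11,-0.853,-0.05],-0.087]

```text
time_s: 8.4
eef_pos: [0.4741, -0.2914, 0.272]
eef_rot: [-0.001, -0.11, 0.994, 0.001]
wrist_force: [-0.2, 0.1, 0.0]
opening: 0.996
grasp_force: 0.0
```

```bash
cat >> h.py <<'E'
def tilted(w):
    rng=np.random.default_rng(0);best=None
    for _ in range(800):
        s=w[rng.choice(len(w),3,False)];n=np.cross(s[1]-s[0],s[2]-s[0]);n/=np.linalg.norm(n)+1e-12;n*=np.sign(n[2]+1e-12)
        i=abs((w-s[0])@n)<.002
        if n[2]>.7 and (best is None or i.sum()>best.sum()): best=i
    t=w[best];c=t.mean(0);n=np.linalg.svd(t-c,full_matrices=False)[2][2];n*=np.sign(n[2])
    h=n[:2]/np.linalg.norm(n[:2]);ey=np.array([-h[1],h[0],0]);ex=np.cross(ey,n)
    r=cv2.minAreaRect((np.stack([(t-c)@ex,(t-c)@ey],-1)*1000).astype(np.float32))
    C=c+ex*r[0][0]/1000+ey*r[0][1]/1000
    a=r[2] if r[1][0]>r[1][1] else r[2]-90   # long axis angle from ex in plane
    return dict(frac=best.mean(),C=np.round(C,4),n=np.round(n,3),tilt=np.degrees(np.arccos(n[2])),size=np.round(r[1],1),a=a,head=np.degrees(np.arctan2(h[1],h[0])))
E
python3 - <<'E'
from h import *
p=shoot('wrist');W=world(p);save(p,'pics/w2.png')
for l in ['case_blue','stand']:
  for d in masks_of(p,l)[:2]:
    w=W[d['mask']&(p['range_z']>0)];print(l,d['conf'],np.round(d['rect']),tilted(w))
E
```

```text
case_blue 0.83 [250. 182.  53.  83.] {'frac': np.float64(0.7517015376859087), 'C': array([ 0.5066, -0.2917,  0.0861]), 'n': array([0.467, 0.093, 0.88 ]), 'tilt': np.float64(28.41108056479396), 'size': array([ 59.9, 111.7]), 'a': -0.222015380859375, 'head': np.float64(11.246744041578266)}
stand 0.71 [202. 307.  58.  63.] {'frac': np.float64(0.5276073619631901), 'C': array([ 0.7291, -0.3262,  0.0596]), 'n': array([-0.002,  0.003,  1.   ]), 'tilt': np.float64(0.21681008317679668), 'size': array([72.6, 70.7]), 'a': 62.244197845458984, 'head': np.float64(128.77911179581247)}
stand 0.67 [248. 165.  81.  92.] {'frac': np.float64(0.7467665078284548), 'C': array([ 0.4792, -0.2983,  0.0514]), 'n': array([0.468, 0.092, 0.879]), 'tilt': np.float64(28.457677172563155), 'size': array([ 90.2, 130.6]), 'a': -0.1780242919921875, 'head': np.float64(11.114118816599472)}
```

View pics/w2.png

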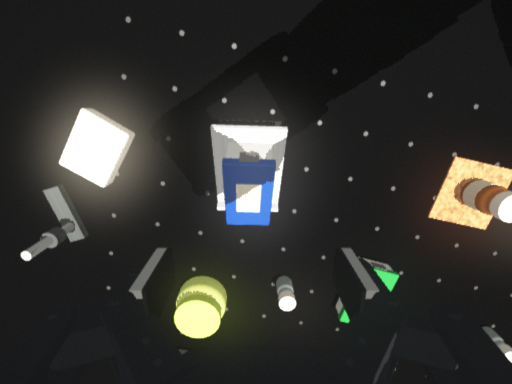

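```bash
python3 -c "
from h import *
go(.4877,-.2954,.056,101.2)"
```

```text
shift [-0.0295 -0.0185  0.5426] turn 0.0086 | cur [ 0.4746 -0.2909  0.273 ] head 102.75 q6 -2.56 t 8.6
```

Request:
play_rows:
  plan:
    - [85,[-0.0295,-0.0185,0.05],0.0086]
    - [85,[-0.0295,-0.0185,0.15],0.0086]
    - [85,[-0.0295,-0.0185,0.27],0.0086]
    - [85,[-0.0295,-0.0185,0.38],0.0086]
    - [85,[-0.0295,-0.0185,0.47],0.0086]
    - [85,[-0.0295,-0.0185,0.52],0.0086]
    - [85,[-0.0295,-0.0185,0.542],0.0086]
    - [85,[-0.0295,-0.0185,0.542],0.0086]
    - [85,[-0.0295,-0.0185,0.542],0.0086]

```text
time_s: 9.45
eef_pos: [0.4886, -0.2975, 0.0579]
eef_rot: [0.001, -0.097, 0.995, -0.001]
wrist_force: [-0.5, -0.5, 0.1]
opening: 1.001
grasp_force: 0.0
```

Request:
play_rows:
  plan:
    - [60,[0,0,0],0]
    - [45,[0,0,0],0]
    - [45,[0,0,0],0]
    - [45,[0,0,0],0]
    - [45,[0,0,0],0]
    - [45,[0,0,0],0]

```text
time_s: 10.05
eef_pos: [0.4883, -0.2972, 0.0583]
eef_rot: [0.001, -0.097, 0.995, -0.0]
wrist_force: [-0.9, 3.9, 7.7]
opening: 0.696
grasp_force: 66.1
```

```bash
python3 -c "
from h import *
go(.4877,-.2954,.16,101.2)
go(.47,-.13,.16,101.2)"
```

```text
shift [ 0.0003  0.0045 -0.2544] turn -0.0006 | cur [ 0.4883 -0.2972  0.0583] head 101.09 q6 -2.52 t 10.1
shift [-0.0358  0.4188 -0.2545] turn -0.0006 | cur [ 0.4883 -0.2972  0.0583] head 101.09 q6 -2.52 t 10.1
```

Request:
play_rows:
  plan:
    - [45,[0,0,-0.04],0]
    - [45,[0,0,-0.12],0]
    - [45,[0,0,-0.22],0]
    - [45,[0,0,-0.26],0]
    - [45,[-0.036,0.2,-0.26],0]
    - [45,[-0.036,0.42,-0.26],0]
    - [45,[-0.036,0.42,-0.26],0]
    - [45,[-0.036,0.42,-0.26],0]
    - [45,[-0.036,0.42,-0.26],0]
    - [45,[-0.036,0.42,-0.26],0]

```text
time_s: 11.05
eef_pos: [0.4695, -0.1295, 0.1608]
eef_rot: [0.0, -0.097, 0.995, -0.0]
wrist_force: [0.8, -0.1, -4.6]
opening: 0.691
grasp_force: 67.7
```

Run:
```python
from h import *
p=shoot('wrist');W=world(p);save(p,'pics/w3.png');R=R_q(p['obs']['eef_rot'])
for d in masks_of(p,'case_blue')[:1]:
    m=d['mask']&(p['range_z']>0);T=tilted(W[m]);print(d['conf'],d['rect'],T)
    n=T['n']/np.linalg.norm(T['n']);C=T['C'];h=np.r_[n[:2]/np.hypot(*n[:2]),0];th=np.radians(T['tilt'])
    dn=h*np.cos(th)-np.array([0,0,np.sin(th)])
    low=C-.044*n+.055*dn
    print('low edge mid rel TCP',np.round(low-p['obs']['eef_pos'],4),'fwd',(low-p['obs']['eef_pos'])@h, 'low',low)
go(.47,-.13,.1,101.2);print(get_obs()['grasp_force'])
```

```text
0.76 [254.6, 259.8, 162.9, 171.1] {'frac': np.float64(0.5581460282004747), 'C': array([ 0.4857, -0.1271,  0.1898]), 'n': array([0.462, 0.093, 0.882]), 'tilt': np.float64(28.111823849981242), 'size': array([106.9,  60.5]), 'a': 0.26117566227912903, 'head': np.float64(11.350603983041301)}
low edge mid rel TCP [ 0.0435  0.0079 -0.0357] fwd 0.0441757671059114 low [ 0.51292983 -0.12161867  0.12507666]
shift [-0.001   0.0013  0.1518] turn -0.0008 | cur [ 0.4697 -0.1306  0.1607] head 101.06 q6 -2.28 t 11.2
67.6878547668457
```

View pics/w3.png

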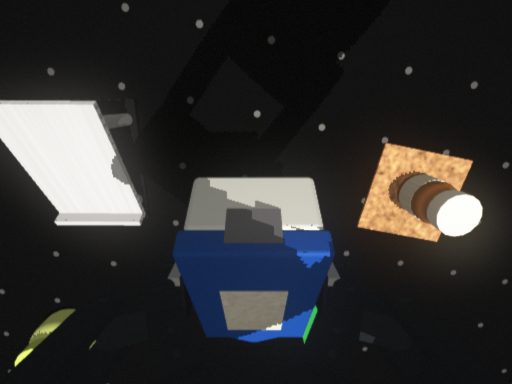

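Request:
play_rows:
  plan:
    - [45,[0,0,0.08],0]
    - [45,[0,0,0.18],0]
    - [45,[0,0,0.26],0]
    - [45,[0,0,0.295],0]
    - [45,[0,0,0.302],0]
    - [45,[0,0,0.302],0]
    - [45,[0,0,0.302],0]

```text
time_s: 11.85
eef_pos: [0.4705, -0.1307, 0.0408]
eef_rot: [0.001, -0.096, 0.995, -0.001]
wrist_force: [0.8, 0.1, -4.2]
opening: 0.692
grasp_force: 67.7
```

Request:
play_rows:
  plan:
    - [45,[0,0,0.008],0]
    - [45,[0,0,0.0125],0]
    - [45,[0.008,0,0.02],0]
    - [45,[0.016,0,0.0275],0]
    - [45,[0.016,0,0.0275],0]

```text
time_s: 12.35
eef_pos: [0.4647, -0.1316, 0.0309]
eef_rot: [0.002, -0.097, 0.995, -0.001]
wrist_force: [-4.4, 2.4, 10.3]
opening: 0.689
grasp_force: 69.5
```

Request:
play_rows:
  plan:
    - [45,[0.007,0,0.008],0]
    - [45,[0.014,0,0.016],0]
    - [45,[0.02,0,0.025],0]
    - [45,[0.026,0,0.034],0]
    - [45,[0.026,0,0.034],0]

```text
time_s: 12.85
eef_pos: [0.4539, -0.1337, 0.0168]
eef_rot: [0.001, -0.097, 0.995, -0.001]
wrist_force: [-6.0, 0.5, 9.2]
opening: 0.692
grasp_force: 68.8
```

Run:
```python
from h import *
p=shoot('wrist');W=world(p)
for d in masks_of(p,'case_blue')[:1]:
    m=d['mask']&(p['range_z']>0);print(d['conf'],d['rect'],tilted(W[m]))
```

```text
0.61 [255.0, 261.6, 154.2, 171.3] {'frac': np.float64(0.7730669800235017), 'C': array([ 0.4529, -0.1345,  0.0549]), 'n': array([0.154, 0.033, 0.988]), 'tilt': np.float64(9.040374819445296), 'size': array([59.9, 75.8]), 'a': -0.9276962280273438, 'head': np.float64(12.158577878499543)}
```

Request:
play_rows:
  plan:
    - [45,[0.004,0,0.007],0]
    - [45,[0.008,0,0.014],0]
    - [45,[0.01,0,0.02],0]
    - [45,[0.01,0,0.024],0]
    - [45,[0.01,0,0.024],0]

```text
time_s: 13.45
eef_pos: [0.4493, -0.1346, 0.0069]
eef_rot: [0.0, -0.097, 0.995, -0.001]
wrist_force: [-7.6, -2.8, 8.5]
opening: 0.689
grasp_force: 68.8
```

Run:
```python
from h import *
p=shoot('wrist');W=world(p)
for d in masks_of(p,'case_blue')[:1]:
    m=d['mask']&(p['range_z']>0);print(d['conf'],d['rect'],tilted(W[m]))
```

```text
0.61 [254.8, 264.8, 144.8, 164.4] {'frac': np.float64(0.8600833129135016), 'C': array([ 0.4444, -0.1364,  0.0452]), 'n': array([0.014, 0.005, 1.   ]), 'tilt': np.float64(0.8573855179989115), 'size': array([59.7, 71.9]), 'a': -7.296119689941406, 'head': np.float64(17.84158028543848)}
```

Request:
play_rows:
  plan:
    - [70,[0,0,0],0]
    - [85,[0,0,0],0]
    - [85,[0,0,0],0]
    - [85,[0,0,-0.1],0]
    - [85,[0,0,-0.2],0]
    - [85,[0,0,-0.32],0]
    - [85,[0,0,-0.44],0]
    - [85,[0,0,-0.5],0]
    - [85,[0,0,-0.5],0]
    - [85,[0,0,-0.5],0]

```text
time_s: 14.55
eef_pos: [0.4492, -0.1336, 0.2056]
eef_rot: [0.0, -0.097, 0.995, -0.0]
wrist_force: [-0.1, 0.4, -1.9]
opening: 0.993
grasp_force: 0.0
```

```bash
cat >> h.py <<'E'
def look(l,k=1):
    p=shoot('wrist');W=world(p)
    for d in masks_of(p,l)[:k]:
        w=W[d['mask']&(p['range_z']>0)];print(l,round(d['conf'],2),np.round(d['rect']),box(w,.004))
    return p
E
python3 - <<'E'
from h import *
look('case_blue');look('case_blue')
p=look('case_green');save(p,'pics/w4.png')
go(.47,-.13,.012,101.2);
E
```

```text
case_blue 0.68 [254. 186.  54. 100.] (array([ 462.4, -132.8]), array([ 60. , 111.1]), np.float32(11.17), np.float64(0.0436))
case_blue 0.8 [254. 188.  51.  97.] (array([ 463.1, -132.8]), array([ 60.1, 110.1]), np.float32(11.15), np.float64(0.0436))
case_green 0.97 [279. 308.  62.  65.] (array([640.4, -60.1]), array([60.1, 93.1]), np.float32(176.79), np.float64(0.0356))
shift [-0.0556 -0.0032  0.4802] turn -0.0006 | cur [ 0.4484 -0.1333  0.2041] head 101.09 q6 -2.31 t 14.8
```

```bash
python3 -c "
from h import *
go(.4628,-.1328,.01,101.15);"
```

```text
shift [-0.0366 -0.0066  0.4853] turn -0.0003 | cur [ 0.4484 -0.1333  0.2041] head 101.09 q6 -2.31 t 14.8
```

Request:
play_rows:
  plan:
    - [85,[-0.0366,-0.0066,0.04],0]
    - [85,[-0.0366,-0.0066,0.14],0]
    - [85,[-0.0366,-0.0066,0.25],0]
    - [85,[-0.0366,-0.0066,0.36],0]
    - [85,[-0.0366,-0.0066,0.44],0]
    - [85,[-0.0366,-0.0066,0.475],0]
    - [85,[-0.0366,-0.0066,0.485],0]
    - [85,[-0.0366,-0.0066,0.485],0]
    - [60,[-0.0366,-0.0066,0.485],0]
    - [45,[-0.0366,-0.0066,0.485],0]

```text
time_s: 15.85
eef_pos: [0.4648, -0.1336, 0.0129]
eef_rot: [0.001, -0.097, 0.995, -0.0]
wrist_force: [-8.8, 3.5, 36.4]
opening: 0.693
grasp_force: 55.0
```

Request:
play_rows:
  plan:
    - [45,[0,0,0],0]
    - [45,[0,0,0],0]
    - [45,[0,0,0],0]
    - [45,[0,0,0],0]

```text
time_s: 16.25
eef_pos: [0.4649, -0.1337, 0.013]
eef_rot: [0.001, -0.097, 0.995, -0.001]
wrist_force: [-0.4, 1.2, 6.9]
opening: 0.693
grasp_force: 66.4
```

Run:
```python
from h import *
go(.65,-.06,.18,87);go(.4628,-.1328,.18,101.15)
```

```text
shift [-0.4904  0.0914 -0.4168] turn 0.0783 | cur [ 0.4649 -0.1337  0.013 ] head 101.09 q6 -2.29 t 16.2
shift [ 0.0039  0.0028 -0.4176] turn -0.0003 | cur [ 0.4649 -0.1337  0.013 ] head 101.09 q6 -2.29 t 16.2
```

Request:
play_rows:
  plan:
    - [45,[0,0,-0.04],0]
    - [45,[0,0,-0.14],0]
    - [45,[0,0,-0.26],0]
    - [45,[-0.1,0.02,-0.26],0.03]
    - [45,[-0.21,0.05,-0.26],0.078]
    - [45,[-0.32,0.08,-0.26],0.078]
    - [45,[-0.43,0.091,-0.26],0.078]
    - [45,[-0.49,0.091,-0.26],0.078]
    - [45,[-0.49,0.091,-0.26],0.078]
    - [45,[-0.49,0.091,-0.26],0.078]

```text
time_s: 17.25
eef_pos: [0.6484, -0.0596, 0.1145]
eef_rot: [-0.001, 0.025, 1.0, 0.0]
wrist_force: [-0.9, 0.1, -4.5]
opening: 0.694
grasp_force: 67.5
```

```bash
cat >> h.py <<'E'
def held(l,z=None):
    """near-end midpoint, width, heading of long axis (tool -x direction) of a lid; world"""
    p=shoot('wrist');W=world(p);d=masks_of(p,l)[0];w=W[d['mask']&(p['range_z']>0)]
    z=np.percentile(w[:,2],90);z=np.median(w[abs(w[:,2]-z)<.004][:,2]);t=w[abs(w[:,2]-z)<.004][:,:2]
    r=cv2.minAreaRect((t*1000).astype(np.float32));b=cv2.boxPoints(r)/1000;R=R_q(p['obs']['eef_rot']);f=-R[:2,0]
    e=[b[1]-b[0],b[2]-b[1]];u=max(e,key=lambda v:abs(v@f)/np.linalg.norm(v));u=u/np.linalg.norm(u);u*=np.sign(u@f)
    v=np.array([-u[1],u[0]]);s=t@u;c=t@v
    near=np.percentile(s,.3);lat=(np.percentile(c,.3)+np.percentile(c,99.7))/2
    C=(near+.055)*u+lat*v
    print(l,'near-based centre',np.round(C*1000,1),'wid',np.ptp(c)*1000,'len',np.ptp(s)*1000,'head',np.degrees(np.arctan2(u[1],u[0])),'z',z,'rel tool fwd/left',np.round(np.array([(C-p['obs']['eef_pos'][:2])@f,(C-p['obs']['eef_pos'][:2])@R[:2,1]])*1000,1))
    return p
E
python3 - <<'E'
from h import *
p=held('case_blue');held('case_blue');save(p,'pics/w5.png');held('case_green')
go(.65,-.06,.117,87);print(get_obs()['wrist_force'])
E
```

```text
case_blue near-based centre [646.9 -60.2] wid 60.27670813336497 len 95.899039089409 head -3.158241 z 0.1450715921529167 rel tool fwd/left [-1.5 -0.7]
case_blue near-based centre [646.3 -60.7] wid 60.13978491835132 len 96.12342600249657 head -3.2127302 z 0.14537128349735917 rel tool fwd/left [-1.5 -0.7]
case_green near-based centre [649.6 -59.7] wid 59.35203481760268 len 10.812413998345871 head -2.6201956 z 0.03531893147737724 rel tool fwd/left [1.5 0.8]
shift [-0.0035  0.0013 -0.0034] turn 0.0001 | cur [ 0.6486 -0.0604  0.1156] head 87.01 q6 -1.79 t 17.6
[ 0.66038996  0.81580481 -4.77780252]
```

View pics/w5.png

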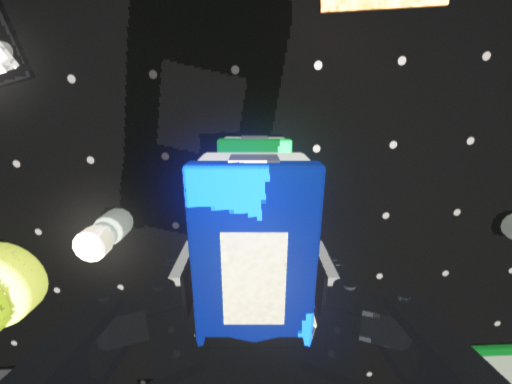

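```bash
python3 -c "
from h import *
go(.6512,-.0595,.054,87)"
```

```text
shift [-0.0065  0.0027  0.1541] turn 0.0001 | cur [ 0.6486 -0.0604  0.1156] head 87.01 q6 -1.79 t 17.6
```

Request:
play_rows:
  plan:
    - [45,[-0.0065,0.0027,0.03],0]
    - [45,[-0.0065,0.0027,0.09],0]
    - [45,[-0.0065,0.0027,0.13],0]
    - [45,[-0.0065,0.0027,0.147],0]
    - [45,[-0.0065,0.0027,0.152],0]
    - [45,[-0.0065,0.0027,0.152],0]
    - [45,[-0.0065,0.0027,0.152],0]

```text
time_s: 18.25
eef_pos: [0.6527, -0.0593, 0.0557]
eef_rot: [0.001, 0.026, 1.0, -0.0]
wrist_force: [-0.4, -0.5, -4.1]
opening: 0.691
grasp_force: 67.5
```

Run:
```python
from h import *
held('case_blue');held('case_blue');go(.6512,-.0595,.05,87);print(get_obs()['wrist_force'])
```

```text
case_blue near-based centre [651.1 -59.8] wid 60.26014155292378 len 96.21174328691806 head -3.062271 z 0.08618955889987943 rel tool fwd/left [-1.6 -0.6]
case_blue near-based centre [651.1 -59.8] wid 60.25645235268803 len 95.06732317150912 head -2.9087234 z 0.08631684094214934 rel tool fwd/left [-1.6 -0.6]
shift [ 0.003  -0.0009  0.0139] turn 0.0003 | cur [ 0.6524 -0.0592  0.0556] head 87.06 q6 -1.79 t 18.4
[ 0.79043255  0.53506144 -5.20737069]
```

Request:
play_rows:
  plan:
    - [45,[0.0035,-0.0008,0.004],0]
    - [45,[0.0035,-0.0008,0.008],0]
    - [45,[0.0035,-0.0008,0.011],0]
    - [45,[0.0035,-0.0008,0.0135],0]
    - [45,[0.0035,-0.0008,0.0135],0]

```text
time_s: 18.95
eef_pos: [0.6504, -0.0593, 0.0492]
eef_rot: [-0.0, 0.026, 1.0, 0.0]
wrist_force: [-0.1, -0.6, -5.0]
opening: 0.692
grasp_force: 67.6
```

Request:
play_rows:
  plan:
    - [45,[0,0,0.0015],0]
    - [45,[0,0,0.003],0]
    - [45,[0,0,0.003],0]

```text
time_s: 19.25
eef_pos: [0.6506, -0.0593, 0.049]
eef_rot: [0.0, 0.026, 1.0, -0.0]
wrist_force: [-4.5, 1.3, 5.3]
opening: 0.692
grasp_force: 68.7
```

Run:
```python
from h import *
held('case_blue');held('case_blue');go(.6512,-.0595,.05,87);print(get_obs()['wrist_force'])
```

```text
case_blue near-based centre [648.9 -60. ] wid 61.619453863039666 len 95.43687353739061 head -3.6569877 z 0.07955103627033942 rel tool fwd/left [-1.6 -0.7]
case_blue near-based centre [649.  -59.8] wid 60.62705613623929 len 95.88463126124635 head -2.7473855 z 0.07954083805381439 rel tool fwd/left [-1.6 -0.6]
shift [-0.0016 -0.0003 -0.0024] turn 0.0003 | cur [ 0.6506 -0.0593  0.049 ] head 87.06 q6 -1.79 t 19.4
[-4.80208389  1.41454696  5.51121743]
```

Request:
play_rows:
  plan:
    - [62,[0,0,0],0]
    - [66,[0,0,0],0]
    - [75,[0,0,0],0]
    - [85,[0,0,0],0]
    - [85,[0,0,0],0]
    - [85,[0,0,-0.1],0]
    - [85,[0,0,-0.22],0]
    - [85,[0,0,-0.34],0]
    - [85,[0,0,-0.46],0]
    - [85,[0,0,-0.46],0]

```text
time_s: 20.45
eef_pos: [0.6548, -0.0603, 0.2418]
eef_rot: [0.007, 0.026, 1.0, -0.002]
wrist_force: [0.6, -0.2, 0.9]
opening: 0.995
grasp_force: 0.0
```

Run:
```python
from h import *
p=look('case_blue');save(p,'pics/w6.png');W=world(p)
for l in ['case_blue','case_green']: held(l)
go(.513,.294,.25,72)
```

```text
case_blue 0.96 [256. 167.  57. 100.] (array([649.1, -60.1]), array([ 60. , 110.5]), np.float32(177.13), np.float64(0.0796))
case_blue near-based centre [650.  -60.2] wid 60.08829981256361 len 109.99344812586965 head -2.9412575 z 0.07962237700002033 rel tool fwd/left [-1.4 -0.7]Traceback (most recent call last):
  File "<stdin>", line 3, in <module>
  File "h.py", line 47, in held
    p=shoot('wrist');W=world(p);d=masks_of(p,l)[0];w=W[d['mask']&(p['range_z']>0)]
                                  ~~~~~~~~~~~~~^^^
IndexError: list index out of range
```

View pics/w6.png

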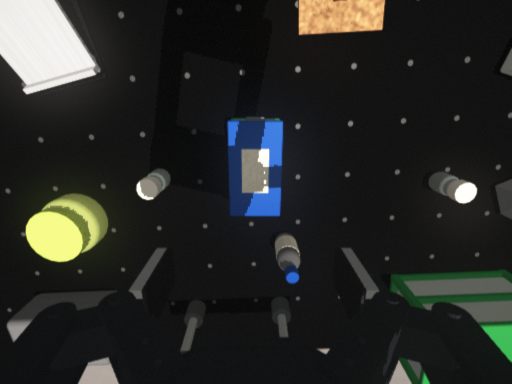

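```bash
python3 -c "
from h import *
go(.513,.294,.25,72)"
```

```text
shift [ 0.3859  0.8639 -0.0487] turn 0.0836 | cur [ 0.6493 -0.059   0.2296] head 87.05 q6 -1.79 t 20.8
```

Request:
play_rows:
  plan:
    - [85,[0.386,0.864,-0.05],0.084]
    - [85,[0.386,0.864,-0.05],0.084]
    - [85,[0.386,0.864,-0.05],0.084]
    - [85,[0.386,0.864,-0.05],0.084]
    - [85,[0.386,0.864,-0.05],0.084]
    - [85,[0.386,0.864,-0.05],0.084]
    - [85,[0.386,0.864,-0.05],0.084]
    - [85,[0.386,0.864,-0.05],0.084]
    - [85,[0.386,0.864,-0.05],0.084]
    - [85,[0.386,0.864,-0.05],0.084]

```text
time_s: 21.75
eef_pos: [0.5133, 0.294, 0.2507]
eef_rot: [-0.001, 0.156, 0.988, -0.001]
wrist_force: [-0.1, -0.4, 0.7]
opening: 0.998
grasp_force: 0.0
```

Request:
play_rows:
  plan:
    - [85,[0,0,0],0]

```text
time_s: 21.85
eef_pos: [0.5142, 0.2927, 0.251]
eef_rot: [-0.001, 0.157, 0.988, -0.001]
wrist_force: [-0.3, -0.1, 0.6]
opening: 0.998
grasp_force: 0.0
```

Run:
```python
from h import *
look('case_yellow',2);look('case_yellow')
go(.513,.294,.008,72)
```

```text
case_yellow 0.98 [257. 163.  47.  86.] (array([514.7, 294.3]), array([ 60. , 110.6]), np.float32(161.83), np.float64(0.0316))
case_yellow 0.58 [258. 162.  47.  87.] (array([514.6, 294.3]), array([ 60.1, 109.5]), np.float32(161.44), np.float64(0.0317))
shift [0.0047 0.0023 0.6096] turn -0.001 | cur [0.5146 0.2926 0.2518] head 71.83 q6 -0.94 t 22.1
```

Request:
play_rows:
  plan:
    - [85,[0.0013,0.004,0.1],0]
    - [85,[0.0013,0.004,0.22],0]
    - [85,[0.0013,0.004,0.34],0]
    - [85,[0.0013,0.004,0.45],0]
    - [85,[0.0013,0.004,0.55],0]
    - [85,[0.0013,0.004,0.595],0]
    - [85,[0.0013,0.004,0.613],0]
    - [85,[0.0013,0.004,0.613],0]
    - [85,[0.0013,0.004,0.613],0]
    - [65,[0.0013,0.004,0.613],0]

```text
time_s: 23.05
eef_pos: [0.5156, 0.2958, 0.0088]
eef_rot: [0.001, 0.157, 0.988, 0.001]
wrist_force: [0.5, -0.3, -0.3]
opening: 0.854
grasp_force: 0.0
```

Request:
play_rows:
  plan:
    - [45,[0,0,0],0]
    - [45,[0,0,0],0]
    - [45,[0,0,0],0]
    - [45,[0,0,0],0]
    - [45,[0,0,0],0]
    - [45,[0,0,-0.05],0]
    - [45,[0,0,-0.17],0]
    - [45,[0,0,-0.29],0]
    - [45,[0,0,-0.4],0]
    - [45,[0,0,-0.4],0]

```text
time_s: 24.05
eef_pos: [0.5183, 0.2971, 0.1751]
eef_rot: [0.006, 0.157, 0.988, 0.003]
wrist_force: [2.0, -0.0, -2.6]
opening: 0.688
grasp_force: 66.3
```

```bash
python3 -c "
from h import *
go(.651,-.0595,.165,87);print(get_obs()['grasp_force'])"
```

```text
shift [-0.5913 -0.7452  0.0257] turn -0.0836 | cur [0.5183 0.2971 0.1751] head 71.96 q6 -0.93 t 24.1
66.32136940956116
```

Request:
play_rows:
  plan:
    - [45,[-0.59,-0.745,0],-0.084]
    - [45,[-0.59,-0.745,0],-0.084]
    - [45,[-0.59,-0.745,0],-0.084]
    - [45,[-0.59,-0.745,0],-0.084]
    - [45,[-0.59,-0.745,0],-0.084]
    - [45,[-0.59,-0.745,0],-0.084]
    - [45,[-0.59,-0.745,0],-0.084]
    - [45,[-0.59,-0.745,0],-0.084]
    - [45,[-0.59,-0.745,0],-0.084]
    - [45,[-0.59,-0.745,0],-0.084]

```text
time_s: 25.05
eef_pos: [0.6452, -0.0616, 0.1654]
eef_rot: [-0.001, 0.027, 1.0, 0.0]
wrist_force: [-0.5, 0.9, -3.1]
opening: 0.693
grasp_force: 66.3
```

Request:
play_rows:
  plan:
    - [45,[0,0,0.03],0]
    - [45,[0,0,0.03],0]
    - [45,[0,0,0.03],0]

```text
time_s: 25.35
eef_pos: [0.6451, -0.0595, 0.1538]
eef_rot: [-0.001, 0.025, 1.0, 0.0]
wrist_force: [0.0, 0.2, -2.5]
opening: 0.687
grasp_force: 66.2
```

Run:
```python
from h import *
held('case_yellow');held('case_yellow')
for _ in range(1):
    try: held('case_blue')
    except Exception as e: print(e)
go(.651,-.0595,.095,87)
```

```text
case_yellow near-based centre [644.7 -60.1] wid 60.649549401996325 len 102.47168363108605 head -3.085936 z 0.17647053852454123 rel tool fwd/left [-0.3 -0.6]
case_yellow near-based centre [645.5 -60.7] wid 60.2449380061667 len 102.69967905629262 head -3.2477436 z 0.1775585935188884 rel tool fwd/left [-0.3 -0.6]
case_blue near-based centre [649.1 -59.9] wid 59.271852577921884 len 11.317199240904575 head -2.9591732 z 0.07935955763304194 rel tool fwd/left [2.9 0.8]
shift [-0.0117  0.0039  0.1508] turn 0.0004 | cur [ 0.6462 -0.0608  0.1553] head 87.08 q6 -1.8 t 25.6
```

Request:
play_rows:
  plan:
    - [45,[-0.0088,0.004,0.04],0]
    - [45,[-0.0088,0.004,0.09],0]
    - [45,[-0.0088,0.004,0.13],0]
    - [45,[-0.0088,0.004,0.146],0]
    - [45,[-0.0088,0.004,0.151],0]
    - [45,[-0.0088,0.004,0.151],0]
    - [45,[-0.0088,0.004,0.151],0]

```text
time_s: 26.35
eef_pos: [0.6503, -0.0598, 0.0954]
eef_rot: [0.001, 0.026, 1.0, -0.0]
wrist_force: [-1.1, -0.7, -2.8]
opening: 0.687
grasp_force: 66.3
```

Run:
```python
from h import *
held('case_yellow');held('case_yellow');go(.6498,-.0594,.089,87)
```

```text
case_yellow near-based centre [649.9 -60.4] wid 60.3735531404898 len 102.70604684948681 head -3.4367957 z 0.11809139448172945 rel tool fwd/left [-0.4 -0.6]
case_yellow near-based centre [649.9 -60.4] wid 60.145899819306265 len 101.62299634587579 head -3.3417327 z 0.11821840097374565 rel tool fwd/left [-0.4 -0.6]
shift [0.0007 0.0009 0.0158] turn 0.0003 | cur [ 0.6501 -0.0598  0.0953] head 87.05 q6 -1.79 t 26.6
```

Request:
play_rows:
  plan:
    - [45,[0,0.001,0.005],0]
    - [45,[0,0.001,0.009],0]
    - [45,[0,0.001,0.012],0]
    - [45,[0,0.001,0.0145],0]
    - [45,[0,0.001,0.0145],0]

```text
time_s: 27.05
eef_pos: [0.6496, -0.0592, 0.0889]
eef_rot: [-0.0, 0.026, 1.0, 0.0]
wrist_force: [-0.5, 0.1, -1.4]
opening: 0.686
grasp_force: 66.5
```

Run:
```python
from h import *
held('case_yellow');go(.6498,-.0594,.089,87);print(get_obs()['wrist_force'])
```

```text
case_yellow near-based centre [649.2 -59.8] wid 60.17298321192994 len 102.53828418705146 head -3.1318538 z 0.11155023575668052 rel tool fwd/left [-0.4 -0.7]
shift [-0.0004 -0.0005 -0.0002] turn 0.0003 | cur [ 0.6497 -0.0592  0.0889] head 87.06 q6 -1.79 t 27.1
[-2.35049669 -0.85802334  1.04090524]
```

Just touching and aligned; a hair lower, then release and rise.

Request:
play_rows:
  plan:
    - [45,[0,0,0.001],0]
    - [62,[0,0,0.001],0]
    - [66,[0,0,0.001],0]
    - [75,[0,0,0.001],0]
    - [85,[0,0,0],0]
    - [85,[0,0,0],0]
    - [85,[0,0,-0.1],0]
    - [85,[0,0,-0.22],0]
    - [85,[0,0,-0.34],0]
    - [85,[0,0,-0.4],0]

```text
time_s: 28.15
eef_pos: [0.6515, -0.0597, 0.2544]
eef_rot: [0.004, 0.026, 1.0, -0.001]
wrist_force: [1.3, -0.6, 0.4]
opening: 0.996
grasp_force: 0.0
```

Request:
play_rows:
  plan:
    - [85,[0.2,0,-0.05],0]
    - [85,[0.2,0,-0.05],0]
    - [85,[0.2,0,-0.05],0]
    - [85,[0.2,0,-0.05],0]

```text
time_s: 28.55
eef_pos: [0.5699, -0.0552, 0.2694]
eef_rot: [0.001, 0.026, 1.0, -0.0]
wrist_force: [-0.2, 1.0, 0.0]
opening: 0.994
grasp_force: 0.0
```

Run:
```python
from h import *
p=look('case_yellow');save(p,'pics/w7.png')
s=shoot('scene');save(s,'pics/s7.png')
a=cv2.resize(s['image'][130:290,140:340,::-1],(500,400));b=cv2.resize(p['image'][:,:,::-1],(300,225))
c=np.zeros((400,800,3),np.uint8);c[:,:500]=a;c[:225,500:]=b;cv2.imwrite('pics/f.png',c)
```

```text
case_yellow 0.89 [254. 237.  52.  89.] (array([647.7, -60.4]), array([ 59.3, 109.1]), np.float32(176.59), np.float64(0.1116))
```

View pics/f.png

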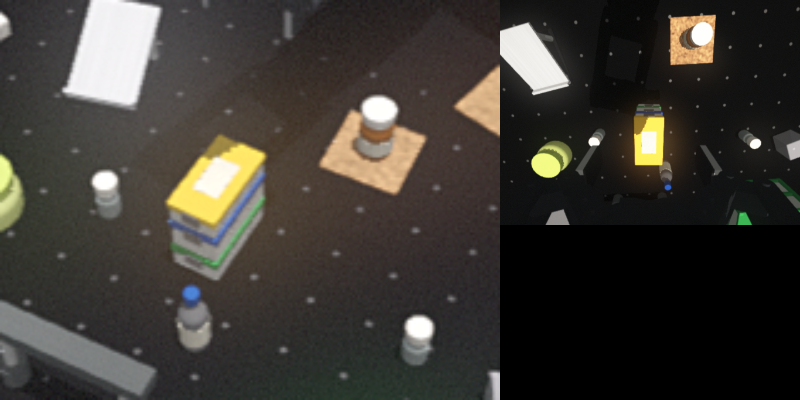

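Run:
```python
from h import *
for l in ['case_yellow','case_blue','case_green','case_yellow']:
    try: held(l)
    except Exception as e: print(l,e)
```

```text
case_yellow near-based centre [649.6 -60.2] wid 60.08984640697413 len 110.71968144627763 head -3.3336692 z 0.11159953423992305 rel tool fwd/left [79.4 -0.8]
case_blue near-based centre [648.1 -59. ] wid 58.987369919334355 len 5.088543003333834 head -1.8291527 z 0.07869639271775568 rel tool fwd/left [78.   0.2]
case_green near-based centre [649.6 -60.4] wid 57.52069091467436 len 2.451384741267937 head -3.2430627 z 0.034512617893214304 rel tool fwd/left [79.7 -1.2]
case_yellow near-based centre [649.5 -60.1] wid 60.12787783819065 len 109.5271889359185 head -3.2648997 z 0.11162904692718517 rel tool fwd/left [79.7 -0.9]
```

Aligned to within about a millimetre; handing in.

```bash
python3 -c "
from bench import *
print(hand_in())"
```

```text
the job is handed in; nothing more can be done
None
```

The job is handed in at about 29 s of the 67 s allowed: the amber jar stands upright on the rightmost cork mat, and the blue case then the yellow case sit flat on the green one, edges flush to about 1–1.5 mm in the last camera readings.

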